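Hold a label sample flush on the verifier's sloped window

TASK

Lift the clear lid of the label verifier by its orange handle until it rests open on its stop. Then take the label carrier with the yellow grip, tilt it to match the verifier's sloped reading window, and press its flat underside flush on the middle of the window, square to it, gently pushing the sprung window in about half-way. Finish while still holding the carrier pressed there: do not let go, and leave the spare carrier with the black grip, the ribbon spool and the carton alone.

Things in the scene. Friction and masses are not known exactly. Their poses are not given: they have to be found in the camera images.
- case: The label verifier: a grey open-topped case fixed to the bench, 150 (x) x 180 (y) x 60 mm high, walls and floor 6 mm, holding the sloped window. Origin: centre of its underside, on the bench. Its x axis points from the front wall (robot side) to the hinge wall; its y axis runs along the hinge. Inside it is clear all round the window. The opened lid stands about 210 mm above the bench over the hinge wall.
- lid (a joint): Lid angle in rad: 0 shut, 1.85 open on its stop (just past upright, leaning away from the robot side). The lid swings up about the hinge on the case's far (+x) rim and falls shut if let go below about 1.5 rad; past 1.65 it falls open onto the stop. It weighs 0.22 kg and the hinge is nearly free.
- lid_hinge (a point): Point on the lid's hinge axis, mid-width: 75 mm along the case's x, 60 mm above the bench. The axis is the case's y. The point turns with the lid.
- lid_handle (a point): Grasp point of the orange handle, a block 16 (x) x 20 (y) mm standing 40 mm out of the clear lid's outer face near its front edge. The point is 26 mm above that face, 14 mm below the handle's top; at lid angle 0 it is 136 mm in front of the hinge and 33 mm above it. The lid (150 x 180 x 7 mm) ends 14 mm in front of it. Turns with the lid: when open, the handle is on the far side.
- window_center (a point): Centre of the sloped window's face (red, black border, 70 (x) x 84 (y) x 6 mm), 42 mm above the bench in the middle of the case; sinks with the window. z: the face's normal, outward and up, leaning towards the case's front wall (case -x) by 0.15 to 0.42 rad, different each time but firmly locked. y: level, along the case's y. x: up the slope.
- window (a joint): How far the window is pushed in along its normal, in m: 0 free, 0.008 bottomed. Sprung: about 1.6 N to start it moving and 0.8 N more per mm (8 N at the bottom); it does not tip.
- carrier_center (a point): The label carrier with the YELLOW grip: a white flat plate 60 (x) x 70 (y) x 6 mm with a yellow upright grip block in its middle, 24 (x) x 18 (y) mm, from the plate's top to 60 mm above the underside. The point is at its centre, 30 mm above the underside; z: plate normal, up the grip. Mass 0.08 to 0.15 kg. Lies on the bench at the start.
- carrier: The same label carrier; origin at the centre of its underside.
- spare_center (a point): The spare carrier with a BLACK grip, the same shape and size; point at its centre, 30 mm above its underside. Leave alone.
- spool: Black ribbon spool standing upright, 64 mm across, 50 mm high; origin: centre of its underside. Leave alone.
- carton: Small cardboard carton, 70 (x) x 110 (y) x 60 mm high; origin: centre of its underside. Leave alone.
Things that resemble listed ones, but are neither listed nor needed, are in the scene too. There is more than one size of the case; the job needs the smallest.

How it is judged (in metres and radians):
On the way, in this order (a step that is already met when the one before it is completed fails the run):
1. the lid rests open on its stop (value of joint lid above 1.78 rad), for 0.2 s.
2. the yellow-grip carrier is lifted off the bench (height (world z) of carrier_center above 0.06 m), for 0.1 s.
At the end, for the whole second after the job is handed in: Lid over 1.75 rad. Carrier gripped, at rest, flush on the window: tilt within 0.045 rad, underside within 2 mm of the face, centred within 12 mm, square within 0.15 rad (either way round); window in 2 to 7.2 mm, pressed with 2 to 18 N, fingers not on the window (value of joint lid above 1.75 rad and angle between the z axis of carrier_center and the z axis of window_center, either way round below 0.045 rad and angle between the x axis of carrier_center and the x axis of window_center, either way round below 0.15 rad and z of carrier_center in the frame of window_center between 0.028 and 0.032 m and x of carrier_center in the frame of window_center between -0.012 and 0.012 m and y of carrier_center in the frame of window_center between -0.012 and 0.012 m and value of joint window between 0.002 and 0.0072 m and contact force between carrier and window between 2 and 18 N and contact force between the fingers and carrier above 2 N and contact force between the fingers and window below 0.5 N and linear speed of carrier below 0.01 m/s); the arm keeps its last pose, push and grip.
It fails at once if the spare carrier is moved over 20 mm (distance of spare_center from where it was at the start of the episode above 0.02 m).
It fails at once if the spool is moved over 20 mm (distance of spool from where it was at the start of the episode above 0.02 m).
It fails at once if the carton is moved over 20 mm (distance of carton from where it was at the start of the episode above 0.02 m).
It fails at once if the window is pressed harder than 25 N (contact force between window and anything else above 25 N).
It also fails if it takes over 64 s, if anything falls off the work surface, if the arm or the gripper's body presses on something with over 40 N, if the wrist force passes 120 N, or if a joint passes its speed limit or range.

ROBOT

A 6-joint arm with a two-finger parallel gripper is mounted at the origin on the work surface. World frame = base frame: x ahead of the robot, y to its left, z up, the work surface at z = 0. Lengths are in mm, angles in rad, forces in N, time in s.
With the tool pointing down it reaches from about 350 to 925 mm from the base axis. Payload 6.4 kg.
Tool frame: the origin (TCP) lies midway between the tips of the shut fingers; the grasp point (between the pads) lies bot.tcp_to_grasp behind it (bot.tcp_to_grasp is the distance from the TCP to the grasp point, in mm); z points along the fingers, y is the line along which they close (so a half turn about z gives the same grasp; the last joint's range is limited). The gripper opens to 94 mm and grips with 3 to 60 N. Pads are 16 mm wide; open, the fingers measure 119 mm over their backs; the gripper's body (75 mm by 177 mm) begins 78 mm behind the grasp point.
Start: joints at [1.161, 0.245, 1.558, -0, 1.339, -0.174], TCP at [151.85, 632.025, 205.455] pointing down, gripper open.
Joint ranges: [-3.13, 3.13], [-1.02, 2.26], [0.13, 2.54], [-0.95, 4.09], [0.21, 2.88], [-2.74, 2.74]. Speed limits (rad/s): [2.57, 2.57, 3.14, 3.14, 3.14, 3.14].

INTERFACE

Orientations are given as a rotation vector (axis times angle).
In Python, from bench import bot, optics, job_done, search_frame, trace gives the robot as it stands.
- The arm moves only by the shell command python3 -m creep 'ROWS' [OPENING] [FORCE]. ROWS is JSON, one flat list of numbers, 4 for each row, row after row: the shift along the tool's x, y, z normalised to -1 to 1, where 1 is 30 mm, then the turn about the tool's z normalised to -1 to 1, where 1 is 0.08 rad. A call has 1 to 12 rows; each row shifts and turns the commanded pose from where the row before left it, along the tool's axes as they then stand; what a row does not reach is not made up. A row lasts 1/10 s, in which the tool goes at most 50 mm and 8.59 degrees, less where a joint would pass 70% of its speed; a pose out of reach is approached as far as the arm can. A call with a number of a shift or a turn outside -1 to 1 is refused whole. A call with a gripper value outside its range is refused whole. OPENING is the closure, from -1 (fully open) to 1 (shut), set as the call begins (- or left out, the last holds). The fingers move at their own pace and stop on an object; FORCE is the grip in N (left out, the last holds). Time passes only in rows, so rows that do not move let the fingers close. It gives the time, the measured TCP pose, the force, the opening and the grip force at its end, in the units of the state.
- bot.read_state(): the state, without advancing time (a new reading comes with each control period).
- optics.read_camera(name): name is "scene" or "top" or "wrist"; returns (picture, depth): 420x560x3 uint8, blue, green, red; 420x560 float32, mm along the optical axis (not along the pixel's ray), 0 where there is no reading.
- optics.camera_params(name): a dict with "mtx" (3x3 intrinsics, pixels), "rvec" (rotation vector, rad) and "tvec" (3), from world to camera coordinates, as OpenCV has them; the wrist camera has in their place "hand_eye" (4x4, takes a point from camera to tool coordinates, whose origin is the TCP and whose axes are the flange's). Camera axes: x right, y down, z forward; pixel columns grow to the right and rows downward; lengths in mm; the calibration is good to about 2 mm. A picture is of the moment at which its call begins: read the wrist's pose just before it. camera_params takes no time and is no camera call.
- job_done(): hands the job in; it is judged then, once.
Trained networks look in the newest picture that a camera, given by its name, has taken for a name from the list of things; names that differ only in an ending like _2 or _b are one class to them, and where a whole thing is asked for, a point or a joint stands for the part that bears it (a point fixed in the world has none). Each returns a list of dicts, best first, with "score" (0 to 1); they miss things now and then, are a little off and sometimes report something else, mostly with a low value. They report only what shows in the picture. A call takes as long as a camera call. They do not tell look-alikes from the thing itself.
- search_frame(camera, thing): "point" ([column, row] in pixels, amid what is visible of it).
- trace(camera, thing): "region" (420x560 bool, what is visible of it) and "point" ([column, row] in pixels, amid what is visible of it).
The state is a dict: "time": time; "qpos": joint angles; "joint_velocities": joint speeds; "joint_torque": joint torques, N m; "tool_pos": TCP position; "tool_rot": TCP orientation; "ft_force": force on the tool from outside, world axes, zero at the start; "torque": the same for the moment, N m; "width": opening from 0.0 (shut) to 1.0 (fully open); "grip_force": force on a finger pad.
Only numpy, scipy, OpenCV 4.12 (cv2) and the standard library are available. Lean on these libraries where they do the work, as an engineer would, in place of code of your own. Each camera call takes 0.05 s, during which the arm holds its last target. There are 200 camera calls.

## Working session

There is one attempt and no reset: what is moved stays moved. The work goes in short steps, Python scripts to look and compute and a shell command to move; the robot and the scene stay as the last step left them, time stands still between calls to the robot, and variables do not carry over. Pictures are saved under pics/ and viewed, at most 10 in all, crops included, and the job is handed in when it is done.

```bash
ls; mkdir -p pics
cat > h.py <<'E'
import numpy as np, cv2
from scipy.spatial.transform import Rotation as R
from bench import bot, optics, search_frame, trace
def cam2world(name):
    p=optics.camera_params(name)
    if 'hand_eye' in p:
        s=bot.read_state(); T=np.eye(4); T[:3,:3]=R.from_rotvec(s['tool_rot']).as_matrix(); T[:3,3]=s['tool_pos']
        return np.array(p['mtx']), T@np.array(p['hand_eye'])
    Rm=R.from_rotvec(np.ravel(p['rvec'])).as_matrix(); T=np.eye(4); T[:3,:3]=Rm.T; T[:3,3]=-Rm.T@np.ravel(p['tvec'])
    return np.array(p['mtx']),T
def shot(name):
    K,T=cam2world(name); im,d=optics.read_camera(name)
    v,u=np.mgrid[:d.shape[0],:d.shape[1]]
    P=np.stack([(u-K[0,2])/K[0,0]*d,(v-K[1,2])/K[1,1]*d,d],-1)@T[:3,:3].T+T[:3,3]
    P[d<=0]=np.nan
    return im,d,P
E
python3 - <<'E'
from h import *
s=bot.read_state(); print(s['time'],s['tool_rot'],bot.tcp_to_grasp,s['width'],s['ft_force'])
for n in ['top','scene']:
    im,d,P=shot(n); cv2.imwrite(f'pics/{n}0.png',im); np.save(f'{n}0.npy',P)
    for t in ['case','lid_handle','window_center','carrier','spare_center','spool','carton']:
        for r in search_frame(n,t):
            u,v=map(int,np.round(r['point'])); print(n,t,(u,v),round(r['score'],2),P[v,u].round(0))
p=optics.camera_params('wrist'); print(np.array(p['hand_eye']).round(3),p['mtx'])
print(bot.read_state()['time'])
E
```

```text
pics
0.0 [-3.69531021e-01 -3.11923569e+00  2.83246559e-03] 18.8 1.0018589859392768 [ 0.40713289 -0.02368355  0.45802924]
top case (234, 201) 0.98 [550. 148.  71.]
top case (131, 216) 0.88 [509. 457.  86.]
top case (212, 298) 0.63 [262. 213.  89.]
top lid_handle (211, 298) 0.87 [262. 217.  86.]
top lid_handle (130, 216) 0.77 [509. 459.  89.]
top lid_handle (232, 207) 0.76 [531. 154.  74.]
top carrier (352, 182) 0.73 [ 602. -216.   60.]
top carrier (342, 232) 0.54 [ 448. -178.   67.]
top spare_center (343, 231) 0.89 [ 452. -183.   55.]
top spare_center (235, 203) 0.39 [544. 146.  65.]
top spool (287, 132) 0.77 [770. -19.  44.]
top spool (410, 186) 0.35 [ 585. -393.   62.]
top carton (412, 183) 0.88 [ 594. -400.   62.]
scene case (339, 222) 0.93 [560. 138.  67.]
scene case (464, 201) 0.62 [543. 450.  86.]
scene case (348, 138) 0.58 [296. 206.  90.]
scene lid_handle (342, 214) 0.78 [538. 149.  69.]
scene lid_handle (346, 129) 0.74 [258. 208.  89.]
scene lid_handle (464, 189) 0.61 [504. 463.  86.]
scene carrier (197, 262) 0.9 [ 620. -208.   36.]
scene spare_center (203, 212) 0.92 [ 460. -194.   26.]
scene spool (284, 321) 0.82 [802. -21.  51.]
scene carton (112, 259) 0.85 [ 608. -400.   62.]
[[-0.00000e+00 -9.67000e-01 -2.56000e-01  7.47970e+01]
 [ 1.00000e+00 -0.00000e+00 -1.00000e-03 -6.74000e-01]
 [ 1.00000e-03 -2.56000e-01  9.67000e-01 -1.79534e+02]
 [ 0.00000e+00  0.00000e+00  0.00000e+00  1.00000e+00]] [[297.18220133   0.         272.37255138]
 [  0.         297.18220133 212.22273333]
 [  0.           0.           1.        ]]
0.8
```

Run:
```python
import cv2,numpy as np
a=cv2.imread('pics/top0.png')[100:340,90:440]
b=cv2.imread('pics/scene0.png')
cv2.imwrite('pics/a.png',cv2.resize(a,None,fx=2.2,fy=2.2,interpolation=2));
```

```text
(no output)
```

View pics/a.png

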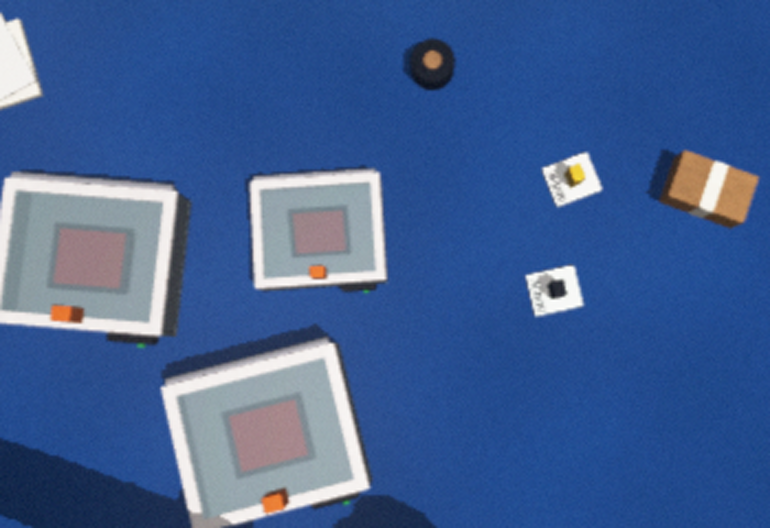

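View pics/scene0.png

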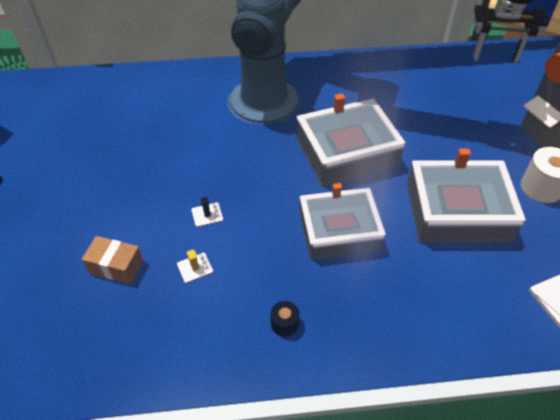

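Scene: three cases. In top, (131,216) and (212,298) are larger with tops at about 86–90 mm. The one at (234,201) is visibly the smallest (top at about 67 mm), so it's the target. The yellow-grip carrier is at top (352,182), the black-grip spare at (343,231), the spool at (287,132) and the carton at (412,183).

```bash
cat > m.py <<'E'
from h import *
im=cv2.imread('pics/top0.png'); P=np.load('top0.npy')
hsv=cv2.cvtColor(im,cv2.COLOR_BGR2HSV)
X,Y,Z=P[...,0],P[...,1],P[...,2]
near=lambda x,y,r:(np.hypot(X-x,Y-y)<r)
m=near(550,148,150)&(Z>50)&(Z<80)
r=cv2.minAreaRect(P[m][:,:2].astype(np.float32)); print('lid',r,np.nanmedian(Z[m]))
def col(lo,hi,m): return m&(hsv[...,0]>=lo)&(hsv[...,0]<=hi)&(hsv[...,1]>150)&(hsv[...,2]>100)
mo=col(3,18,near(550,148,130)); print('handle',mo.sum(),np.nanmedian(P[mo],0),Z[mo].max(),np.median(P[mo&(Z>85)],0))
my=col(20,35,near(602,-216,80)); print('yellow',my.sum(),np.nanmedian(P[my],0), np.median(P[my&(Z>50)],0))
w=near(602,-216,80)&((hsv[...,1]<80)&(hsv[...,2]>120)|my)
r=cv2.minAreaRect(P[w&(Z<15)][:,:2].astype(np.float32)); print('plate',r)
T=R.from_rotvec(bot.read_state()['tool_rot']).as_matrix(); print(T.round(3))
E
python3 m.py
```

```text
lid ((544.5267333984375, 150.34271240234375), (158.32418823242188, 180.5987548828125), 2.5665769577026367) 67.90279122953598
handle 32 [479.15142779 144.39198612 108.10433265] 113.03123409210139 [479.15142779 144.39198612 108.10433265]
yellow 38 [ 611.25370369 -214.14188891   62.30114961] [ 611.5078576  -213.12991021   62.31002974]
plate ((615.2334594726562, -216.91665649414062), (63.22968292236328, 75.13770294189453), 18.57391357421875)
[[-0.972  0.234 -0.   ]
 [ 0.234  0.972 -0.   ]
 [ 0.    -0.    -1.   ]]
```

```bash
python3 -m creep '[0,0,0,-0.88, 0,0,0,-0.88, 0,0,0,-0.88, 0,0,0,-0.88, -0.5,-0.84,0,0, -0.5,-0.84,0,0, -0.5,-0.84,0,0, -0.5,-0.84,0,0, -0.5,-0.84,0,0, -0.5,-0.84,0,0, -0.5,-0.84,0,0, -0.5,-0.84,0,0]' && python3 -m creep '[-0.5,-0.84,0,0, -0.5,-0.84,0,0, -0.5,-0.84,0,0, -0.5,-0.84,0,0, -0.5,-0.84,0,0, -0.5,-0.84,0,0, -0.5,-0.84,0,0, -0.5,-0.84,0,0, -0.5,-0.84,0,0, -0.5,-0.84,0,0, -0.5,-0.84,0,0, -0.5,-0.84,0,0]'
cat >> h.py <<'E'
def need(goal,yaw):
    """shift in tool axes (row units, after turning) and turn (row units) so the TCP gets to goal with tool y at 'yaw' from world y"""
    s=bot.read_state(); M=R.from_rotvec(s['tool_rot']).as_matrix()
    cur=np.arctan2(-M[0,1],M[1,1]); dy=(yaw-cur+np.pi/2)%np.pi-np.pi/2
    M2=R.from_euler('z',dy).as_matrix()@M
    print('t',round(s['time'],2),'tcp',np.round(s['tool_pos'],1),'yaw',round(cur,3),'tilt',M[:,2].round(3),'F',np.round(s['ft_force'],1),'q6',round(s['qpos'][5],2))
    print('need shift units',(M2.T@(np.array(goal)-s['tool_pos'])/30).round(2),'turn units',round(-dy/.08,2))
E
cat > w.py <<'E'
from h import *
im,d,P=shot('wrist'); cv2.imwrite('pics/w1.png',im); np.save('w1.npy',P)
hsv=cv2.cvtColor(im,cv2.COLOR_BGR2HSV); X,Y,Z=P[...,0],P[...,1],P[...,2]
mo=(hsv[...,0]>=3)&(hsv[...,0]<=18)&(hsv[...,1]>150)&(hsv[...,2]>100)&(Z>101)&(np.hypot(X-479,Y-144)<50)
print(mo.sum()); r=cv2.minAreaRect(P[mo][:,:2].astype(np.float32)); print(r,np.median(Z[mo]))
need([r[0][0],r[0][1],74],0.045)
E
python3 w.py
```

```text
time: 2.0
tool_pos: [281.5, 435.2, 205.6]
tool_rot: [-0.072, 3.14, 0.0]
ft_force: [-0.3, 0.0, 0.3]
width: 0.999
grip_force: 0.0
time: 3.2
tool_pos: [475.2, 141.2, 205.7]
tool_rot: [-0.072, 3.14, 0.0]
ft_force: [0.5, -0.5, 1.0]
width: 1.005
grip_force: 0.0
318
((476.19036865234375, 144.47299194335938), (15.370253562927246, 18.542455673217773), 2.6234970092773438) 107.18040928205724
t 3.25 tcp [477.2 138.4 205.9] yaw 0.043 tilt [ 0.002 -0.002 -1.   ] F [ 0.8 -2.1  0.6] q6 -1.56
need shift units [0.03 0.21 4.4 ] turn units -0.03
```

View pics/w1.png

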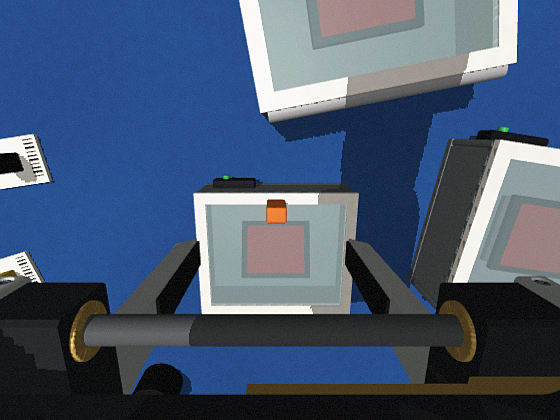

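The wrist picture shows the small case centred, with the orange handle at (276,210) between the fingers, so I'm descending and gripping.

```bash
python3 -m creep '[0,0.1,0.7,0, 0,0.1,0.8,0, 0,0,0.8,0, 0,0,0.8,0, 0,0,0.7,0, 0,0,0.5,0, 0,0,0,0, 0,0,0,0]' && python3 -c "
from h import *
need([476.2,144.5,74],0.045)"
```

```text
time: 4.05
tool_pos: [474.5, 148.4, 76.8]
tool_rot: [-0.072, 3.141, 0.0]
ft_force: [0.1, 0.0, 0.8]
width: 0.999
grip_force: 0.0
t 4.05 tcp [474.5 148.4  76.8] yaw 0.046 tilt [ 0.  0. -1.] F [0.1 0.  0.8] q6 -1.54
need shift units [-0.05 -0.13  0.09] turn units 0.01
```

```bash
python3 -m creep '[-0.05,-0.1,0.05,0, 0,0,0,0, 0,0,0,0, 0,0,0,0, 0,0,0,0, 0,0,0,0, 0,0,0,0, 0,0,0,0]' 1 8
python3 - <<'E'
from h import *
s=bot.read_state();p=s['tool_pos'];print(s['ft_force'],s['width'])
# arc rows, tool x = -case x ; tool z down
r=np.hypot(136,33);a0=np.arctan2(33,-136)
th=np.r_[0,np.cumsum(np.ones(18)*0.1)]
q=np.c_[r*np.cos(a0-th),r*np.sin(a0-th)]
d=np.diff(q,axis=0)/30
for t,(x,z) in zip(th[1:],d): print(round(t,2),round(-x,2),round(-z,2))
E
```

```text
time: 4.85
tool_pos: [476.0, 145.4, 74.9]
tool_rot: [0.072, -3.141, 0.0]
ft_force: [-0.3, -0.3, -0.4]
width: 0.353
grip_force: 0.0
[-0.2524446  -0.25936406 -0.38918934] 0.35261254106331125
0.1 -0.13 -0.45
0.2 -0.18 -0.43
0.3 -0.22 -0.41
0.4 -0.26 -0.39
0.5 -0.3 -0.36
0.6 -0.33 -0.33
0.7 -0.36 -0.29
0.8 -0.39 -0.26
0.9 -0.41 -0.22
1.0 -0.43 -0.17
1.1 -0.45 -0.13
1.2 -0.46 -0.08
1.3 -0.46 -0.04
1.4 -0.47 0.01
1.5 -0.46 0.05
1.6 -0.46 0.1
1.7 -0.44 0.15
1.8 -0.43 0.19
```

```bash
python3 -m creep '[0,0,0,0, 0,0,0,0, 0,0,0,0, 0,0,0,0, 0,0,0,0]' && python3 -m creep '[-0.13,0,-0.45,0, -0.18,0,-0.43,0, -0.22,0,-0.41,0, -0.26,0,-0.39,0, -0.3,0,-0.36,0, 0,0,0,0, 0,0,0,0]'
```

```text
time: 5.35
tool_pos: [476.0, 144.9, 74.9]
tool_rot: [0.072, -3.141, 0.002]
ft_force: [-0.1, -5.5, 0.5]
width: 0.21
grip_force: 8.0
time: 6.05
tool_pos: [508.7, 146.3, 136.7]
tool_rot: [0.072, -3.141, 0.002]
ft_force: [-1.7, -6.0, 0.8]
width: 0.213
grip_force: 8.0
```

```bash
python3 -m creep '[-0.33,-0.03,-0.33,0, -0.36,-0.03,-0.29,0, -0.39,0,-0.26,0, -0.41,0,-0.22,0, -0.43,0,-0.17,0, -0.45,0,-0.13,0, -0.46,0,-0.08,0, -0.46,0,-0.04,0, 0,0,0,0]' && python3 -m creep '[-0.47,0,0.01,0, -0.46,0,0.05,0, -0.46,0,0.1,0, -0.44,0,0.15,0, -0.43,0,0.19,0, 0,0,0,0, 0,0,0,0]'
```

```text
time: 6.95
tool_pos: [608.3, 150.8, 182.2]
tool_rot: [-0.072, 3.14, 0.004]
ft_force: [-0.0, 1.5, 2.1]
width: 0.213
grip_force: 8.0
time: 7.65
tool_pos: [675.1, 153.9, 167.3]
tool_rot: [-0.072, 3.139, 0.003]
ft_force: [1.3, 4.1, 2.3]
width: 0.215
grip_force: 8.0
```

```bash
python3 -m creep '[0,0,0,0, 0,0,0,0, 0,0,0,0, 0,0,0,0, 0,0,0,0, 0,0,0,0]' -1 && python3 -m creep '[0,0,-0.8,0, 0,0,-0.8,0, 0,0,-0.8,0, 0,0,-0.8,0, 0.6,0,0,0, 0.8,0,0,0, 0.9,0,0,0, 0.9,0,0,0, 0.9,0,0,0, 0.8,0,0,0, 0.6,0,0,0, 0,0,0,0]'
cat > win.py <<'E'
from h import *
im,d,P=shot('wrist'); cv2.imwrite('pics/w2.png',im); np.save('w2.npy',P)
hsv=cv2.cvtColor(im,cv2.COLOR_BGR2HSV); X,Y,Z=P[...,0],P[...,1],P[...,2]
red=((hsv[...,0]<8)|(hsv[...,0]>170))&(hsv[...,1]>90)&(hsv[...,2]>60)&(Z>20)&(Z<65)&(np.hypot(X-540,Y-147)<50)
n,l,st,_=cv2.connectedComponentsWithStats(red.astype(np.uint8)); k=1+st[1:,4].argmax(); red=l==k
p=P[cv2.erode(red.astype(np.uint8),np.ones((5,5)))>0]; A=np.c_[p[:,:2],np.ones(len(p))]
c=np.linalg.lstsq(A,p[:,2],rcond=None)[0]; nrm=np.array([-c[0],-c[1],1]);nrm/=np.linalg.norm(nrm)
q=P[red]; r=cv2.minAreaRect(q[:,:2].astype(np.float32)); cx,cy=r[0]
print(red.sum(),st[k],'rect',r,'zc',c@[cx,cy,1],'mean',q.mean(0),'n',nrm,'tilt',np.arccos(nrm[2]),'dir',np.arctan2(-nrm[1],-nrm[0]))
print('res',np.std(A@c-p[:,2]))
need([cx,cy,150],0.045)
E
python3 win.py
```

```text
time: 8.25
tool_pos: [675.0, 152.6, 166.7]
tool_rot: [0.072, -3.141, 0.0]
ft_force: [-1.1, -0.6, 0.1]
width: 0.685
grip_force: 0.0
time: 9.45
tool_pos: [508.9, 145.2, 263.0]
tool_rot: [-0.073, 3.14, -0.0]
ft_force: [0.8, -1.0, -0.1]
width: 1.001
grip_force: 0.0
2133 [ 248  190   51   43 2133] rect ((537.441162109375, 146.71902465820312), (55.43510437011719, 70.14228820800781), 3.144284248352051) zc 42.4812745154247 mean [537.28456063 146.52928753  42.41831929] n [-0.34425523 -0.01462846  0.93876213] tilt 0.3517763244456769 dir 0.04246752716416976
res 0.8221708544665324
t 9.5 tcp [510.  145.2 263.1] yaw 0.046 tilt [ 0.001  0.    -1.   ] F [-0.4 -0.5  0.1] q6 -1.55
need shift units [-0.91  0.01  3.77] turn units 0.01
```

View pics/w2.png

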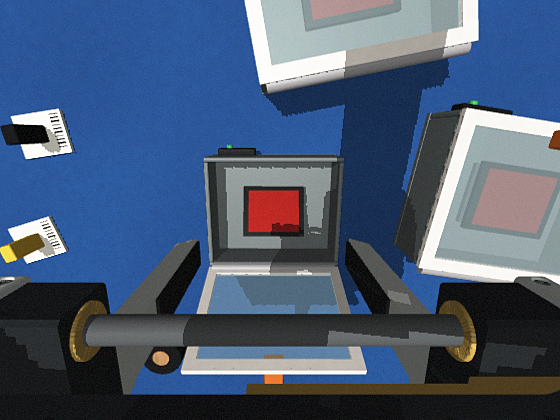

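The window is measured: the lid shows open, with the red window at about (273,211), centre (537,147,42) and tilt 0.35. Next is the carrier.

```bash
python3 -c "
from h import *
need([600,-212,240],0.324)"
```

```text
t 9.5 tcp [510.  145.2 263.1] yaw 0.046 tilt [ 0.001  0.    -1.   ] F [-0.4 -0.5  0.1] q6 -1.55
need shift units [  0.95 -12.24   0.77] turn units -3.48
```

```bash
python3 -m creep '[0,0,0,-0.87, 0,0,0,-0.87, 0,0,0,-0.87, 0,0,0,-0.87, 0,-0.7,0,0, 0.1,-0.9,0,0, 0.1,-0.9,0,0, 0.1,-0.9,0,0, 0.1,-0.9,0,0, 0.1,-0.9,0,0, 0.1,-0.9,0,0]' && python3 -m creep '[0.1,-0.9,0,0, 0.1,-0.9,0,0, 0.1,-0.9,0,0, 0.1,-0.9,0,0, 0,-0.9,0.3,0, 0,-0.9,0.3,0, 0,-0.6,0.2,0, 0,0,0,0, 0,0,0,0]'
cat > car.py <<'E'
from h import *
im,d,P=shot('wrist'); cv2.imwrite('pics/w3.png',im); np.save('w3.npy',P)
hsv=cv2.cvtColor(im,cv2.COLOR_BGR2HSV); X,Y,Z=P[...,0],P[...,1],P[...,2]
near=np.hypot(X-613,Y+215)<60
y=near&(hsv[...,0]>=20)&(hsv[...,0]<=35)&(hsv[...,1]>120)&(Z>56)
r=cv2.minAreaRect(P[y][:,:2].astype(np.float32)); print('grip top',y.sum(),r,np.median(Z[y]))
w=near&(Z>2)&(Z<14)&(hsv[...,1]<90)
r2=cv2.minAreaRect(P[w][:,:2].astype(np.float32)); print('plate',w.sum(),r2)
need([*r[0],17],0.324); need([*r2[0],17],0.324)
E
python3 car.py
```

```text
time: 10.6
tool_pos: [552.5, -35.6, 262.7]
tool_rot: [-0.507, 3.1, -0.0]
ft_force: [-0.3, 0.4, -0.0]
width: 1.0
grip_force: 0.0
time: 11.5
tool_pos: [597.6, -208.3, 238.5]
tool_rot: [0.507, -3.1, -0.001]
ft_force: [-0.5, -0.7, 0.2]
width: 1.001
grip_force: 0.0
grip top 2588 ((596.5848999023438, -211.965087890625), (49.21714401245117, 101.09986114501953), 10.154380798339844) 362.43202482675736
plate 1691 ((612.0950927734375, -218.92227172851562), (60.271907806396484, 70.25259399414062), 19.401752471923828)
t 11.55 tcp [ 597.6 -207.9  239. ] yaw 0.325 tilt [ 0.  0. -1.] F [ 0.3 -0.5  0.6] q6 -2.41
need shift units [ 0.08 -0.12  7.4 ] turn units 0.01
t 11.55 tcp [ 597.6 -207.9  239. ] yaw 0.325 tilt [ 0.  0. -1.] F [ 0.3 -0.5  0.6] q6 -2.41
need shift units [-0.34 -0.5   7.4 ] turn units 0.01
```

View pics/w3.png

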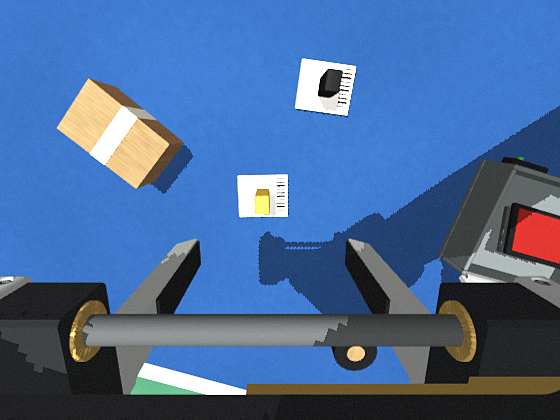

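Picture: yellow-grip carrier at (263,196), black spare at (326,87), carton at (120,133). Yellow is the one meant. I'm using the plate fit and checking the grip top.

Run:
```python
from h import *
im=cv2.imread('pics/w3.png');P=np.load('w3.npy');hsv=cv2.cvtColor(im,cv2.COLOR_BGR2HSV);X,Y,Z=P[...,0],P[...,1],P[...,2]
y=(np.hypot(X-613,Y+217)<40)&(hsv[...,0]>=20)&(hsv[...,0]<=35)&(hsv[...,1]>120)&(Z>56)&(Z<66)
print(y.sum(),cv2.minAreaRect(P[y][:,:2].astype(np.float32)))
need([612,-218.5,17],0.335)
```

```text
252 ((610.8683471679688, -218.4564971923828), (22.497337341308594, 16.260683059692383), 17.915626525878906)
t 11.55 tcp [ 597.6 -207.9  239. ] yaw 0.325 tilt [ 0.  0. -1.] F [ 0.3 -0.5  0.6] q6 -2.41
need shift units [-0.33 -0.49  7.4 ] turn units -0.13
```

```bash
python3 -m creep '[-0.1,-0.15,0.6,0, -0.1,-0.15,0.8,0, -0.1,-0.1,0.8,-0.12, 0,0,0.8,0, 0,0,0.8,0, 0,0,0.6,0, 0,0,0,0, 0,0,0,0]' && python3 -c "
from h import *
need([612,-218.5,17],0.335)"
```

```text
time: 12.35
tool_pos: [609.7, -216.4, 106.5]
tool_rot: [0.523, -3.097, -0.001]
ft_force: [0.6, 0.4, -0.5]
width: 1.0
grip_force: 0.0
t 12.35 tcp [ 609.7 -216.4  106.5] yaw 0.335 tilt [-0.  0. -1.] F [ 0.6  0.4 -0.5] q6 -2.42
need shift units [-0.05 -0.09  2.98] turn units -0.01
```

```bash
python3 -m creep '[-0.03,-0.08,0.7,0, 0,0,0.7,0, 0,0,0.7,0, 0,0,0.6,0, 0,0,0.28,0, 0,0,0,0]' && python3 -m creep '[0,0,0,0, 0,0,0,0, 0,0,0,0, 0,0,0,0, 0,0,0,0, 0,0,0,0, 0,0,0,0, 0,0,0,0, 0,0,0,0, 0,0,0,0, 0,0,0,0, 0,0,0,0]' 1 10 && python3 -m creep '[0,0,0,0, 0,0,0,0]'
```

```text
time: 12.95
tool_pos: [611.0, -218.7, 16.6]
tool_rot: [0.522, -3.097, -0.001]
ft_force: [-0.1, -0.3, 0.1]
width: 1.001
grip_force: 0.0
time: 14.15
tool_pos: [611.4, -218.9, 17.3]
tool_rot: [0.522, -3.098, -0.0]
ft_force: [0.4, 0.2, -0.6]
width: 0.193
grip_force: 10.0
time: 14.35
tool_pos: [611.4, -218.9, 17.3]
tool_rot: [0.522, -3.098, -0.0]
ft_force: [0.4, 0.9, -0.9]
width: 0.19
grip_force: 10.0
```

```bash
python3 -m creep '[0,0,-0.5,0, 0,0,-0.9,0, 0,0,-0.9,0, 0,0,-0.9,0, 0,0,-0.9,0, 0,0,-0.9,0, 0,0,0,0.9, 0,0,0,0.9, 0,0,0,0.9, 0,0,0,0.9, 0,0,0,0, 0,0,0,0]' && python3 -c "
from h import *
need([537,146.5,100],0.045)"
```

```text
time: 15.55
tool_pos: [611.5, -219.1, 168.0]
tool_rot: [-0.074, 3.14, -0.001]
ft_force: [0.3, -0.1, -1.2]
width: 0.19
grip_force: 10.0
t 15.55 tcp [ 611.5 -219.1  168. ] yaw 0.047 tilt [ 0.001 -0.    -1.   ] F [ 0.3 -0.1 -1.2] q6 -2.14
need shift units [ 1.93 12.29  2.26] turn units 0.03
```

```bash
python3 -m creep '[0.1,0.6,0,0, 0.1,0.8,0,0, 0.15,0.9,0,0, 0.15,0.9,0,0, 0.15,0.9,0,0, 0.15,0.9,0,0, 0.15,0.9,0,0, 0.15,0.9,0,0, 0.15,0.9,0,0, 0.15,0.9,0,0, 0.15,0.9,0,0, 0.15,0.9,0,0]' && python3 -m creep '[0.13,0.9,0,0, 0.1,0.8,0,0, 0.1,0.5,0,0, 0,0.19,0.4,0, 0,0,0.6,0, 0,0,0.6,0, 0,0,0.6,0, 0,0,0,0, 0,0,0,0, 0,0,0,0]'
python3 - <<'E'
from h import *
need([537,146.5,72],0.045)
im,d,P=shot('wrist'); cv2.imwrite('pics/w4.png',im)
s,ds,Ps=shot('scene'); np.save('s4.npy',Ps); cv2.imwrite('pics/s4.png',s)
h=cv2.resize(s[130:270,280:440],None,fx=3,fy=3,interpolation=2); out=np.zeros((420,1040,3),np.uint8); out[:,:560]=im; out[:,560:]=h
cv2.imwrite('pics/c4.png',cv2.resize(out,(800,323)))
E
```

```text
time: 16.75
tool_pos: [545.0, 92.4, 167.5]
tool_rot: [0.074, -3.141, -0.0]
ft_force: [0.1, 0.1, -1.3]
width: 0.193
grip_force: 10.0
time: 17.75
tool_pos: [533.8, 161.3, 102.3]
tool_rot: [-0.071, 3.139, 0.0]
ft_force: [0.4, -0.3, -1.9]
width: 0.192
grip_force: 10.0
t 17.75 tcp [533.8 161.3 102.3] yaw 0.045 tilt [ 0.002  0.    -1.   ] F [ 0.4 -0.3 -1.9] q6 -1.53
need shift units [-0.08 -0.5   1.01] turn units 0.01
```

View pics/c4.png

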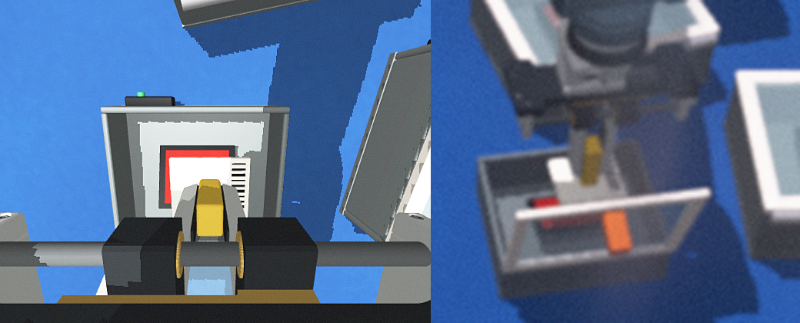

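The carrier hangs level over the window, about 15 mm too far +y, so I'm correcting that and going down.

```bash
python3 -m creep '[-0.08,-0.25,0,0, 0,-0.25,0.2,0, 0,0,0.3,0, 0,0,0.2,0, 0,0,0,0, 0,0,0,0]' && python3 -m creep '[0,0,0.1,0, 0,0,0.1,0, 0,0,0,0, 0,0,0,0]'; python3 -c "
from h import *
need([526.4,146.2,53.6],0.045)"
```

```text
time: 18.45
tool_pos: [535.8, 146.7, 79.9]
tool_rot: [0.072, -3.14, 0.0]
ft_force: [0.6, 0.2, -0.2]
width: 0.187
grip_force: 10.0
time: 18.85
tool_pos: [536.1, 146.7, 74.3]
tool_rot: [0.072, -3.141, 0.0]
ft_force: [0.5, 0.1, -1.1]
width: 0.192
grip_force: 10.0
t 18.85 tcp [536.1 146.7  74.3] yaw 0.046 tilt [-0. -0. -1.] F [ 0.5  0.1 -1.1] q6 -1.55
need shift units [ 0.32 -0.    0.69] turn units 0.01
```

```bash
python3 -m creep '[0,0,0.06,0, 0,0,0.06,0, 0,0,0,0]'; python3 -m creep '[0.02,0,0.05,0, 0.02,0,0.05,0, 0,0,0,0, 0,0,0,0]';  python3 -m creep '[0.03,0,0.04,0, 0.03,0,0.04,0, 0.03,0,0.04,0, 0,0,0,0, 0,0,0,0]'
```

```text
time: 19.15
tool_pos: [535.8, 146.6, 70.4]
tool_rot: [0.072, -3.14, 0.0]
ft_force: [0.6, -0.4, -0.7]
width: 0.195
grip_force: 10.0
time: 19.55
tool_pos: [535.2, 146.6, 68.1]
tool_rot: [-0.072, 3.14, 0.0]
ft_force: [0.7, -0.2, 1.5]
width: 0.192
grip_force: 10.0
time: 20.05
tool_pos: [532.4, 146.5, 64.4]
tool_rot: [-0.072, 3.14, 0.0]
ft_force: [1.4, -0.7, 3.4]
width: 0.192
grip_force: 10.0
```

```bash
python3 -m creep '[0.03,0,0.04,0, 0.03,0,0.04,0, 0.03,0,0.04,0, 0,0,0,0, 0,0,0,0]';  python3 -m creep '[0.03,0,0.04,0, 0.03,0,0.05,0, 0.02,0,0.05,0, 0,0,0,0, 0,0,0,0]'
python3 - <<'E'
from h import *
need([526.4,146.2,53.6],0.045)
im,d,P=shot('wrist'); cv2.imwrite('pics/w5.png',im); np.save('w5.npy',P)
s,ds,Ps=shot('scene'); cv2.imwrite('pics/s5.png',s); np.save('s5.npy',Ps)
h=cv2.resize(s[130:270,280:440],None,fx=3,fy=3,interpolation=2); out=np.zeros((420,1040,3),np.uint8); out[:,:560]=im; out[:,560:]=h
cv2.imwrite('pics/c5.png',cv2.resize(out,(800,323)))
E
```

```text
time: 20.55
tool_pos: [529.0, 146.3, 60.3]
tool_rot: [0.072, -3.14, 0.0]
ft_force: [-1.5, -1.0, 3.8]
width: 0.193
grip_force: 10.0
time: 21.05
tool_pos: [526.6, 146.2, 56.1]
tool_rot: [0.072, -3.14, 0.0]
ft_force: [-2.5, -0.6, 3.7]
width: 0.19
grip_force: 10.0
t 21.05 tcp [526.6 146.2  56.1] yaw 0.046 tilt [-0.001 -0.    -1.   ] F [-2.5 -0.6  3.7] q6 -1.55
need shift units [ 0.01 -0.    0.08] turn units 0.01
```

View pics/c5.png

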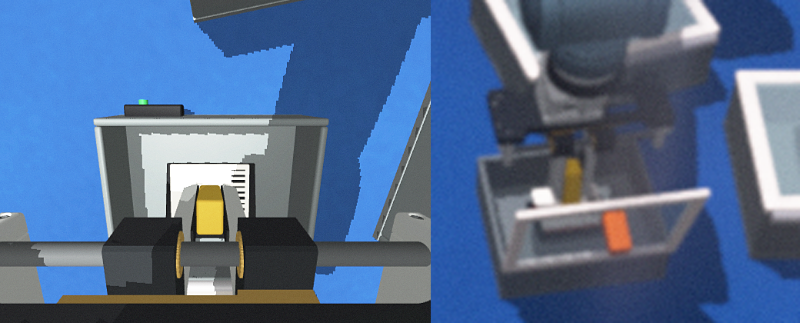

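The carrier now sits on the window, tilted. I'm measuring its tilt, centring and depth from the plate's depth pixels.

```bash
cat > flush.py <<'E'
from h import *
import sys
n=np.array([-.344,-.0146,.939]); W=np.array([537.4,146.7,42.4]); u=np.array([.939,.04,.344]); v=np.cross(n,u)
def go(im,P,lab):
    hsv=cv2.cvtColor(im,cv2.COLOR_BGR2HSV)
    L=(P-W)@np.c_[u,v,n]
    m=(hsv[...,1]<110)&(hsv[...,2]>150)&(abs(L[...,0])<45)&(abs(L[...,1])<48)&(L[...,2]>-8)&(L[...,2]<20)
    me=cv2.erode(m.astype(np.uint8),np.ones((3,3)))>0
    p=L[me]; A=np.c_[p[:,:2],np.ones(len(p))]; c=np.linalg.lstsq(A,p[:,2],rcond=None)[0]
    k=abs(A@c-p[:,2])<2.5; c=np.linalg.lstsq(A[k],p[k,2],rcond=None)[0]
    q=L[m]
    print(lab,m.sum(),'plate-top plane in nominal window frame: slope x,y',c[:2].round(3),'height at centre',c[2].round(2),'res',np.std(A[k]@c-p[k,2]).round(2),
      'x range',np.percentile(q[:,0],[1,99]).round(1),'y range',np.percentile(q[:,1],[1,99]).round(1))
    # yellow grip: lean
    y=(hsv[...,0]>=20)&(hsv[...,0]<=35)&(hsv[...,1]>120)&(L[...,2]>8)&(L[...,2]<62)&(abs(L[...,0])<30)&(abs(L[...,1])<25)
    print('  yellow',y.sum(),np.nanpercentile(L[y],[2,50,98],axis=0).round(1).tolist())
if len(sys.argv)>1:
    k=sys.argv[1]; go(cv2.imread(f'pics/w{k}.png'),np.load(f'w{k}.npy'),'w'); go(cv2.imread(f'pics/s{k}.png'),np.load(f's{k}.npy'),'s')
else:
    im,d,P=shot('wrist'); go(im,P,'w'); im,d,P=shot('scene'); go(im,P,'s'); need([526.4,146.2,53.6],.045)
E
python3 flush.py 5
```

```text
w 3565 plate-top plane in nominal window frame: slope x,y [-0.184 -0.001] height at centre 5.32 res 0.66 x range [-32.7  12. ] y range [-35.6  33.7]
  yellow 2162 [[-12.7, -9.5, 15.7], [3.0, -0.9, 58.0], [17.9, 8.1, 61.1]]
s 94 plate-top plane in nominal window frame: slope x,y [-0.036 -0.15 ] height at centre 3.72 res 1.18 x range [-31.9  10.9] y range [-37.1  25.4]
  yellow 99 [[-2.4, -8.3, 19.6], [13.7, -0.4, 46.8], [21.4, 6.7, 60.6]]
```

Under-tilted by about 0.18 rad, with the upslope edge doing the pressing. I'll drag down-slope with a lighter grip so it pivots, then re-centre.

```bash
python3 -m creep '[0.05,0,0.01,0, 0.06,0,0.02,0, 0.06,0,0.02,0, 0,0,0,0, 0,0,0,0]' - 6;  python3 flush.py | cut -c1-170; python3 -m creep '[0.06,0,0.02,0, 0.06,0,0.03,0, 0.03,0,0.03,0, 0,0,0,0, 0,0,0,0]';  python3 flush.py
```

```text
time: 21.65
tool_pos: [521.7, 146.0, 54.6]
tool_rot: [0.072, -3.14, -0.0]
ft_force: [-0.3, -0.3, 0.9]
width: 0.191
grip_force: 6.0
w 3335 plate-top plane in nominal window frame: slope x,y [-0.068  0.002] height at centre 6.2 res 0.65 x range [-33.5  25.4] y range [-35.4  33.8]
  yellow 1885 [[-14.7, -9.5, 21.5], [-2.1, -0.9, 60.0], [10.3, 8.1, 61.6]]
s 95 plate-top plane in nominal window frame: slope x,y [-0.025 -0.007] height at centre 6.3 res 1.35 x range [-33.9   9.3] y range [-38.1  26.1]
  yellow 110 [[-7.5, -7.7, 16.4], [8.8, -0.4, 42.9], [14.1, 7.4, 60.7]]
t 21.75 tcp [521.7 146.   54.6] yaw 0.046 tilt [-0.001 -0.    -1.   ] F [-2.3  0.6  1.7] q6 -1.55
need shift units [-0.16  0.    0.03] turn units 0.01
time: 22.25
tool_pos: [517.3, 145.7, 52.4]
tool_rot: [0.072, -3.14, 0.0]
ft_force: [-0.6, -0.2, 0.9]
width: 0.195
grip_force: 6.0
w 3296 plate-top plane in nominal window frame: slope x,y [-0.057  0.   ] height at centre 5.41 res 0.64 x range [-37.7  21.1] y range [-35.4  33.8]
  yellow 1869 [[-19.1, -9.5, 24.4], [-7.1, -0.9, 59.5], [5.4, 8.1, 61.1]]
s 105 plate-top plane in nominal window frame: slope x,y [ 0.02  -0.047] height at centre 5.45 res 1.09 x range [-37.4   4.3] y range [-39.7  25.7]
  yellow 120 [[-12.3, -9.4, 12.0], [3.4, -0.8, 41.6], [9.2, 7.0, 61.5]]
t 22.35 tcp [517.3 145.8  52.4] yaw 0.046 tilt [-0.001 -0.    -1.   ] F [-0.4 -0.3  1.8] q6 -1.55
need shift units [-0.3   0.   -0.04] turn units 0.01
```

```bash
python3 -m creep '[0.05,0,-0.12,0, -0.12,0,-0.05,0, -0.13,0,-0.05,0, -0.12,0,-0.04,0, -0.02,0,0.06,0, -0.02,0,0.06,0, -0.02,0,0.06,0, -0.02,0,0.06,0, 0,0,0,0, 0,0,0,0]' ; python3 -m creep '[0.04,0,0.02,0, 0.04,0,0.02,0, 0.04,0,0.01,0, 0,0,0,0, 0,0,0,0]';  python3 flush.py
```

```text
time: 23.35
tool_pos: [529.0, 146.3, 52.9]
tool_rot: [0.072, -3.14, 0.0]
ft_force: [-2.0, -0.8, 2.5]
width: 0.193
grip_force: 6.0
time: 23.85
tool_pos: [526.3, 146.2, 51.8]
tool_rot: [-0.072, 3.14, 0.0]
ft_force: [0.3, -0.4, 2.5]
width: 0.192
grip_force: 6.0
w 3353 plate-top plane in nominal window frame: slope x,y [-0.  0.] height at centre 2.76 res 0.65 x range [-28.2  30.8] y range [-35.4  33.8]
  yellow 1761 [[-10.3, -9.4, 42.1], [1.0, -0.9, 56.6], [12.4, 8.1, 58.0]]
s 68 plate-top plane in nominal window frame: slope x,y [ 0.204 -0.022] height at centre 5.2 res 0.73 x range [-29.5  16. ] y range [-38.8  28. ]
  yellow 101 [[-6.0, -8.5, 18.8], [12.2, -0.8, 41.6], [16.6, 6.3, 58.3]]
t 23.95 tcp [526.2 146.2  51.8] yaw 0.046 tilt [ 0.001  0.    -1.   ] F [0.9 0.4 2.8] q6 -1.55
need shift units [-0.01 -0.   -0.06] turn units 0.01
```

Flush: slope 0.000, centre (+1.3, −0.8) mm, about 3.2 mm in. I'll press slightly further, firm the grip, settle and check.

```bash
python3 -m creep '[-0.01,0,0.025,0, 0,0,0,0, 0,0,0,0, 0,0,0,0, 0,0,0,0, 0,0,0,0]' - 10;  python3 flush.py
python3 - <<'E'
from h import *
im,d,P=shot('top'); X,Y,Z=P[...,0],P[...,1],P[...,2]; m=(np.hypot(X-650,Y-150)<150)&(Z>185)&(Z<225)&(X>620)
print('lid top edge z,x',m.sum(),np.nanmedian(P[m],0))
E
```

```text
time: 24.55
tool_pos: [526.3, 146.2, 50.9]
tool_rot: [-0.072, 3.141, -0.0]
ft_force: [0.6, 0.1, 4.3]
width: 0.192
grip_force: 10.0
w 3361 plate-top plane in nominal window frame: slope x,y [0.001 0.001] height at centre 1.89 res 0.65 x range [-28.5  30.4] y range [-35.3  33.8]
  yellow 1762 [[-10.6, -9.5, 40.7], [0.7, -0.9, 55.7], [12.1, 8.1, 57.1]]
s 65 plate-top plane in nominal window frame: slope x,y [ 0.115 -0.105] height at centre 1.77 res 0.76 x range [-29.7  13.5] y range [-37.9  28.4]
  yellow 103 [[-6.0, -9.7, 18.5], [11.1, -0.7, 40.5], [15.7, 6.8, 57.6]]
t 24.65 tcp [526.2 146.2  50.8] yaw 0.046 tilt [ 0.  0. -1.] F [0.1 0.3 3.4] q6 -1.55
need shift units [-0.01  0.   -0.09] turn units 0.01
lid top edge z,x 420 [658.22215285 155.77000824 198.74316298]
```

```bash
python3 -c "
from bench import job_done; print(job_done())"
```

```text
the job is handed in; nothing more can be done
None
```

I handed the job in at about 25 s of the 64 s limit: the lid is open on its stop, and the yellow-grip carrier is still held at 10 N, flush and centred within about 1 mm on the window, pushed in about 4 mm. The judge's verdict wasn't shown; these figures are my own camera and force readings.

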